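# Load a sample vial into its carrier block and hold it over the dry-block heater

### The job

Take the tall capped vial out of the rack and slide it fully home into the bore of the aluminium carrier block standing beside the rack. Then grip the carrier block itself, lift it with the vial over the steel splash guard, and finish while still holding it just above the block heater, ready to be lowered: level, centred over the rectangular well with its long sides in line with the well's, its underside hovering about 15 mm above the heater's top. Do not touch the heater or knock the guard, and leave the short vials, the bottle and the jar where they are.

Things in the scene. Friction and masses are not known exactly. Their poses are not given: they have to be found in the camera images.
- vial_center (a point): The tall vial: amber glass, 22 mm diameter, 92 mm high; the top 24 mm is a black screw cap, also 22 mm. Foot edge bevelled; about 40 g. This point is on its axis half-way up (46 mm above its underside), z up. It starts upright in any one of the rack's three holes, 67 mm standing out. Grip it by the cap, so that the fingers clear the carrier.
- short_a_center (a point): One of two short vials in the other holes of the rack: same make and 22 mm diameter, but 62 mm high, 37 mm of it out of the rack. Point on its axis, 31 mm above its underside. Leave it alone.
- short_b_center (a point): The other short vial, the same as the first. Leave it alone.
- rack: White plastic rack, fixed, 46 mm (its x) by 156 mm (its y) by 40 mm high, standing on the grey tray. Three round holes in a row along its y at -50, 0 and +50 mm, 25 mm diameter and 25 mm deep. Origin at the centre of its underside. Pull a vial straight up.
- carrier_center (a point): The carrier: loose aluminium block on the 6 mm thick grey tray, 64 mm long (its x), 40 mm wide (y), 60 mm high, 340 g. One upright bore in the middle of its top, 24.5 mm diameter, 50 mm deep, mouth bevelled. With the vial home, 42 mm of the vial stands out. This point is the block's centre, on the bore's axis, 30 mm below its top; z up. A half turn about z makes no difference.
- heater_well (a point): The block heater: white fixed box, 200 mm (x) by 160 mm (y) by 85 mm high, control panel on its -x side. In its flat top is a rectangular metal-lined well, 74 mm long (x), 50 mm wide (y), 30 mm deep. This point is the centre of the well's mouth, level with the heater's top, 25 mm towards +x from the middle of the box; z up.
- guard_top (a point): The splash guard: upright fixed steel sheet between the tray's side and the heater's side of the bench, 300 mm long (its x), 4 mm thick (its y), top edge 100 mm above the bench. This point is the middle of its top edge. Tray and heater may be on either side of it.
- bottle_center (a point): Amber reagent bottle, 66 mm diameter, 150 mm high, standing on the bench past the guard's far end. Point half-way up, on its axis. Leave it alone.
- jar_center (a point): White plastic jar with a black lid, 50 mm diameter, 60 mm high, standing on the bench beyond the heater. Point half-way up, on its axis. Leave it alone.
Things that resemble listed ones, but are neither listed nor needed, are in the scene too. What is shaped like the part that bears vial_center but purple or turquoise is not meant.

How it is judged:
On the way, in this order (a step that is already met when the one before it is completed fails the run):
1. the tall vial is fully home in the carrier's bore, the carrier standing on the tray (z of vial_center in the frame of carrier_center between 0.02 and 0.029 m and horizontal distance between vial_center and carrier_center below 0.005 m and height (world z) of carrier_center below 0.04 m and angle between carrier_center's own z axis and vertical below 0.1 rad), for 0.2 s.
2. the carrier, with the vial in it, is over the guard, its underside higher than the guard's top edge (z of carrier_center in the frame of guard_top above 0.03 m and y of carrier_center in the frame of guard_top between -0.07 and 0.07 m and x of carrier_center in the frame of guard_top between -0.17 and 0.17 m and z of vial_center in the frame of carrier_center below 0.031 m), for 0.1 s.
At the end, for the whole second after the job is handed in: The gripper still holds the carrier block at rest, with the vial fully home in it (within 3 mm), its centre within 7 mm of the well's centre line, long sides within 0.12 rad of the well's, within 0.1 rad of level, its underside 4 to 28 mm above the heater's top and not touching it (z of carrier_center in the frame of heater_well between 0.034 and 0.058 m and horizontal distance between carrier_center and heater_well below 0.007 m and angle between the x axis of carrier_center and the x axis of heater_well, either way round below 0.12 rad and angle between carrier_center's own z axis and vertical below 0.1 rad and z of vial_center in the frame of carrier_center below 0.029 m and distance between vial_center and carrier_center below 0.03 m and contact force between carrier and the fingers above 1 N and contact force between carrier and heater below 0.1 N and linear speed of carrier below 0.02 m/s); the arm keeps its last pose, push and grip.
It fails at once if the heater is touched (contact force between heater and anything else above 1 N).
It fails at once if the guard is knocked (contact force between guard and anything else above 3 N).
It fails at once if a short vial, the bottle or the jar is disturbed (distance of any of short_a_center, short_b_center from where it was at the start of the episode above 0.015 m or distance of any of bottle_center, jar_center from where it was at the start of the episode above 0.02 m).
It also fails if it takes over 72 s, if anything falls off the work surface, if the arm or the gripper's body presses on something with over 40 N, if the wrist force passes 120 N, or if a joint passes its speed limit or range.

### The arm

A 6-joint arm with a two-finger parallel gripper is mounted at the origin on the work surface. World frame = base frame: x ahead of the robot, y to its left, z up, the work surface at z = 0. Lengths are in m, angles in rad, forces in N, time in s.
With the tool pointing down it reaches from about 0.35 to 0.975 m from the base axis. Payload 4.9 kg.
Tool frame: the origin (TCP) lies at the very end of the fingers, on their centre line; the grasp point (between the pads) lies 19 mm behind it; z points along the fingers, y is the direction in which the jaws open and shut (so a half turn about z gives the same grasp; the last joint's range is limited). The gripper opens to 85 mm and grips with 20 to 120 N. Pads are 22 mm wide; open, the fingers measure 114 mm over their backs; the gripper's body (76 mm by 85 mm) begins 54 mm behind the grasp point. The pads swing forward as they close: fully open they stand 13 mm farther back than shut.
Start: joints at [-0.119, 0.053, 1.613, -0, 1.476, -0.119], TCP at [0.625, 0, 0.231] pointing down, gripper open.
Joint ranges: [-3.01, 3.01], [-1.01, 2.22], [0.06, 2.58], [-1.02, 4.17], [0.09, 2.62], [-3.14, 3.14]. Speed limits (rad/s): [2.57, 2.57, 3.14, 3.14, 3.14, 3.14].

### API

Orientations are given as a unit quaternion [x, y, z, w].
In Python, from rig import bot gives the robot as it stands.
- The arm moves only by the shell command python3 -m handwheel 'ROWS' [OPENING] [FORCE]. ROWS is JSON, a list of rows, each a list of 4 numbers: the shift along the tool's x, y, z in m, then the turn about the tool's z in degrees. In form: [[tx, ty, tz, yaw], ...]. A call has 1 to 20 rows; each row shifts and turns the commanded pose from where the row before left it, along the tool's axes as they then stand; what a row does not reach is not made up. A row lasts 1/12 s, in which the tool goes at most 41.7 mm and 7.16 degrees, less where a joint would pass 70% of its speed; a pose out of reach is approached as far as the arm can. A call with a gripper value outside its range is refused whole. OPENING is the closure, from -1 (fully open) to 1 (shut), set as the call begins (- or left out, the last holds). The fingers move at their own pace and stop on an object; FORCE is the grip in N (left out, the last holds). Time passes only in rows, so rows that do not move let the fingers close. It gives the time, the measured TCP pose, the force and the opening at its end, in the units of the state.
- bot.observe(): the state, without advancing time (a new reading comes with each control period).
- bot.grab_frame(name): name is "scene" or "side" or "wrist"; returns a dict with "image" (400x640x3 uint8, red, green, blue), "intrinsics" (3x3 intrinsics, pixels), "cam_to_world" (4x4, takes a point from camera to world coordinates); the wrist camera has in their place "T_tool_cam" (4x4, takes a point from camera to tool coordinates, whose origin is the TCP and whose axes are the flange's). Camera axes: x right, y down, z forward; pixel columns grow to the right and rows downward; lengths in m; the calibration is good to about 2 mm. A picture is of the moment at which its call begins: read the wrist's pose just before it. There is no depth.
- bot.sign_off(): hands the job in, once; it reports no verdict.
Trained networks look in a picture, given as the dict that the camera call returned (one of the last four; its "shot" number tells which), for a name from the list of things; names that differ only in an ending like _2 or _b are one class to them, and where a whole thing is asked for, a point or a joint stands for the part that bears it (a point fixed in the world has none). Each returns a list of dicts, best first, with "confidence" (0 to 1); they miss things now and then, are a little off and sometimes report something else, mostly with a low value. They report only what shows in the picture. A call takes as long as a camera call. They do not tell look-alikes from the thing itself.
- bot.silhouettes(picture, name): "pixels" (400x640 bool, what is visible of it) and "extent" ([left, top, width, height] in pixels, round what is visible of it).
- bot.mark_of(picture, name): "location" ([row, column] in pixels: a listed point, or the origin of a listed thing).
The state is a dict: "clock": time; "q": joint angles; "joint_vel": joint speeds; "tau": joint torques, N m; "tcp_pos": TCP position; "tool_rot": TCP orientation; "contact_force": force on the tool from outside, world axes, zero at the start; "wrist_torque": the same for the moment, N m; "width": finger opening in m.
Only numpy, scipy, OpenCV 4.12 (cv2) and the standard library are available. Lean on these libraries where they do the work, as an engineer would, in place of code of your own. Each camera call takes 0.05 s, during which the arm holds its last target. There are 200 camera calls.

## Working session

There is one attempt and no reset: what is moved stays moved. The work goes in short steps, Python scripts to look and compute and a shell command to move; the robot and the scene stay as the last step left them, time stands still between calls to the robot, and variables do not carry over. Pictures are saved under pics/ and viewed, about 8 in all and at most 12, crops included, and the job is handed in when it is done.

```bash
ls; mkdir -p pics
cat > h.py <<'E'
import numpy as np,cv2
from rig import bot
def save(f,n): cv2.imwrite(f'pics/{n}.png',f['image'][:,:,::-1])
def ray(f,rc,T=None):
    T=np.array(f['cam_to_world']) if T is None else T
    d=np.linalg.inv(np.array(f['intrinsics']))@[rc[1],rc[0],1.]
    return T[:3,3],T[:3,:3]@d
def atz(f,rc,z,T=None):
    o,d=ray(f,rc,T); return o+d*(z-o[2])/d[2]
def proj(f,p,T=None):
    T=np.array(f['cam_to_world']) if T is None else T
    c=np.linalg.inv(T)@np.r_[p,1]; u=np.array(f['intrinsics'])@c[:3]; return u[:2]/u[2]
def wristT(f,s):
    from scipy.spatial.transform import Rotation as R
    T=np.eye(4);T[:3,:3]=R.from_quat(s['tool_rot']).as_matrix();T[:3,3]=s['tcp_pos'];return T@np.array(f['T_tool_cam'])
E
python3 - <<'E'
from h import *
Z=dict(vial_center=.061+0,short_a_center=.052,rack=.006,carrier_center=.036,heater_well=.085,guard_top=.1,bottle_center=.075,jar_center=.03)
Z['vial_center']=.006+.015+.046; Z['short_a_center']=.006+.015+.031
ims=[]
for c in ('scene','side'):
    f=bot.grab_frame(c); ims.append(f); save(f,c)
    for n,z in Z.items():
        for m in bot.mark_of(f,n)[:4]:
            print(c,n,round(m['confidence'],2),np.round(m['location']),np.round(atz(f,m['location'],z),3))
s=bot.observe();print(s)
E
```

```text
pics
scene vial_center 0.61 [195. 446.] [0.644 0.427 0.067]
scene vial_center 0.54 [226. 409.] [0.751 0.266 0.067]
scene vial_center 0.45 [192. 399.] [0.596 0.295 0.067]
scene short_a_center 0.56 [199. 387.] [0.601 0.255 0.052]
scene carrier_center 0.93 [177. 365.] [0.455 0.234 0.036]
scene heater_well 0.63 [200. 224.] [ 0.537 -0.225  0.085]
scene heater_well 0.17 [196. 368.] [0.613 0.19  0.085]
scene guard_top 0.9 [173. 291.] [ 0.466 -0.015  0.1  ]
scene bottle_center 0.97 [242. 314.] [ 0.759 -0.006  0.075]
scene jar_center 0.63 [237. 253.] [ 0.653 -0.158  0.03 ]
side vial_center 0.95 [254. 211.] [0.708 0.29  0.067]
side vial_center 0.93 [283. 255.] [0.583 0.311 0.067]
side vial_center 0.9 [343. 222.] [0.551 0.433 0.067]
side vial_center 0.64 [333. 189.] [0.609 0.446 0.067]
side short_a_center 0.55 [268. 273.] [0.586 0.252 0.052]
side rack 0.75 [289. 279.] [0.573 0.258 0.006]
side carrier_center 0.93 [293. 336.] [0.457 0.237 0.036]
side heater_well 0.88 [156. 387.] [ 0.543 -0.214  0.085]
side guard_top 0.71 [197. 390.] [ 0.456 -0.013  0.1  ]
side bottle_center 0.54 [284. 254.] [0.578 0.317 0.075]
side jar_center 0.85 [171. 331.] [ 0.681 -0.153  0.03 ]
side jar_center 0.66 [154. 387.] [ 0.582 -0.322  0.03 ]
{'clock': 0.9, 'q': array([-1.18993822e-01,  5.27017165e-02,  1.61289397e+00,  2.08550310e-05,
        1.47599189e+00, -1.19000220e-01]), 'joint_vel': array([ 7.20869658e-04,  1.45650409e-04, -1.18785181e-04, -6.27096944e-05,
       -1.85945949e-03,  1.10372029e-03]), 'tau': array([-3.37105303e-04, -3.93677974e+01, -3.70464885e+01, -2.34370073e-04,
        4.27475043e-04,  7.99701979e-06]), 'tcp_pos': array([6.24986734e-01, 1.17073737e-05, 2.31306113e-01]), 'tool_rot': array([ 7.07105217e-01,  7.07108345e-01,  9.72902849e-06, -4.42146184e-06]), 'contact_force': array([-0.08319766, -0.08913937, -0.3706083 ]), 'wrist_torque': array([0.01857087, 0.07332261, 0.03939756]), 'width': 0.08533362517714586}
```

View pics/scene.png

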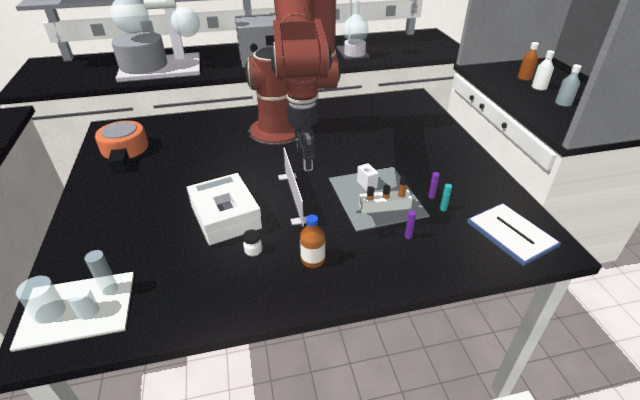

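View pics/side.png

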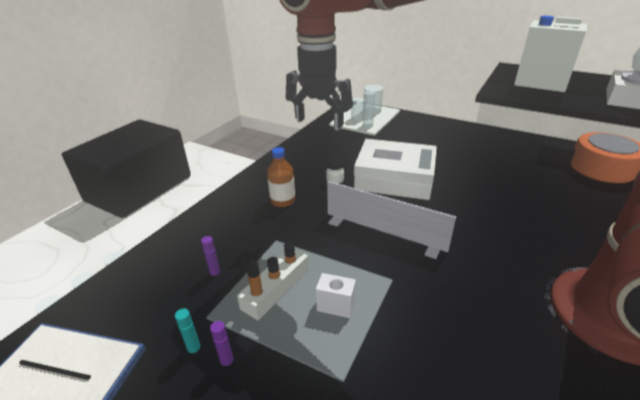

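The tall orange vial with the black cap is at scene (row 192, col 402) and side (283, 255), at the +y end of the rack. Things that could be taken for it:
- Purple at scene (185,434) and (224,410).
- Turquoise at scene (197,446).
- Two short vials at scene (193,370) and (192,386).

The heater is on the -y side of the guard. Next I'll move above the tray and look from the wrist.

```bash
python3 -m handwheel '[[0.03,-0.012,-0.012,0],[0.03,-0.012,-0.012,0],[0.03,-0.012,-0.012,0],[0.03,-0.012,-0.012,0],[0.03,-0.012,-0.012,0],[0.03,-0.012,-0.012,0],[0.03,-0.012,-0.012,0],[0.03,-0.012,-0.012,0],[0,0,0,0],[0,0,0,0],[0,0,0,0]]' -1
cat > look.py <<'E'
import sys
from h import *
Z=dict(vial_center=.067,short_a_center=.052,rack=.006,carrier_center=.036,heater_well=.085,guard_top=.1)
s=bot.observe(); f=bot.grab_frame('wrist'); T=wristT(f,s); save(f,sys.argv[1])
print(np.round(s['tcp_pos'],4),np.round(s['tool_rot'],4),'cam',np.round(T[:3,3],3),np.round(T[:3,2],2),'\n',np.round(f['T_tool_cam'],4))
for n in sys.argv[2:]:
    for m in bot.mark_of(f,n)[:4]: print(n,round(m['confidence'],2),np.round(m['location']),np.round(atz(f,m['location'],Z[n],T),4))
E
python3 look.py w1 vial_center short_a_center rack carrier_center
```

```text
clock: 1.82
tcp_pos: [0.529, 0.2397, 0.327]
tool_rot: [0.707, 0.707, -0.0, 0.0]
contact_force: [-0.3, 0.5, 0.2]
width: 0.085
[0.529  0.2397 0.327 ] [ 7.070e-01  7.072e-01 -3.000e-04  1.000e-04] cam [0.529 0.308 0.469] [ 0.   -0.27 -0.96] 
 [[ 1.000e-04 -9.640e-01 -2.660e-01  6.810e-02]
 [ 1.000e+00 -3.000e-04  1.200e-03  5.000e-04]
 [-1.200e-03 -2.660e-01  9.640e-01 -1.425e-01]
 [ 0.000e+00  0.000e+00  0.000e+00  1.000e+00]]
vial_center 0.74 [128. 479.] [0.7147 0.2806 0.067 ]
vial_center 0.63 [105. 363.] [0.5837 0.3058 0.067 ]
short_a_center 0.79 [145. 358.] [0.5819 0.2604 0.052 ]
rack 0.92 [140. 353.] [0.5811 0.2604 0.006 ]
```

View pics/w1.png

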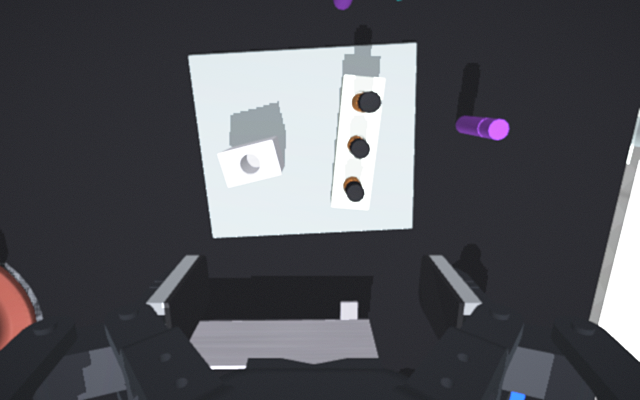

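Wrist view 1: the tall vial's cap is at (row 102, col 370), the short vials at (148,360) and (191,355), the bore at (162,250), and the purple decoy at (128,490). Next I'll segment these accurately.

```bash
cat > seg.py <<'E'
import sys
from h import *
def cap(f,T,rc,z,r=14):   # dark cap-top disc: minEnclosing of saturation-free dark blob near rc
    g=f['image'].max(2).astype(np.uint8); m=(g<60).astype(np.uint8)
    n,l,st,c=cv2.connectedComponentsWithStats(m); 
    i=min((k for k in range(1,n) if 60<st[k,4]<9000),key=lambda k:np.hypot(c[k][0]-rc[1],c[k][1]-rc[0]))
    return c[i][::-1],st[i]
def rect(f,T,name,z):
    b=bot.silhouettes(f,name)
    return b
E
python3 - <<'E'
from h import *
s=bot.observe(); f=bot.grab_frame('wrist'); T=wristT(f,s)
im=f['image']
for n in ('carrier_center','vial_center','rack'):
    for b in bot.silhouettes(f,n)[:3]: print(n,round(b['confidence'],2),b['extent'],b['pixels'].sum())
c=im[60:220,180:400]; cv2.imwrite('pics/c1.png',cv2.resize(c,None,fx=3.6,fy=3.6,interpolation=cv2.INTER_CUBIC)[:,:,::-1])
print(im[162,225],im[162,250],im[162,285],im[175,235],im[102,372],im[185,225])
E
```

```text
carrier_center 0.96 [219.0, 137.8, 65.2, 47.7] 2267
vial_center 0.72 [456.6, 118.4, 51.8, 20.1] 929
vial_center 0.65 [350.2, 89.3, 31.3, 24.0] 586
rack 0.92 [332.1, 74.9, 54.7, 135.1] 4129
[255 255 255] [244 245 249] [222 232 236] [255 255 255] [62 64 70] [231 239 242]
```

View pics/c1.png

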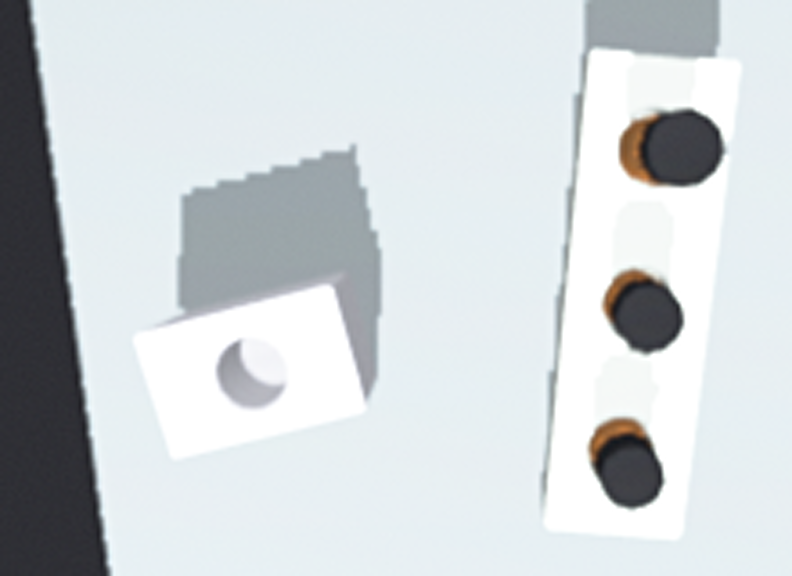

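```bash
cat > seg.py <<'E'
from h import *
def topquad(f,T,near,z,thr=253):
    m=(f['image'].min(2)>=thr).astype(np.uint8)
    n,l,st,c=cv2.connectedComponentsWithStats(m)
    i=min((k for k in range(1,n) if st[k,4]>500),key=lambda k:np.hypot(*(c[k]-near[::-1])))
    cnt=max(cv2.findContours((l==i).astype(np.uint8),cv2.RETR_EXTERNAL,cv2.CHAIN_APPROX_NONE)[0],key=len)[:,0]
    w=np.array([atz(f,p[::-1],z,T)[:2] for p in cnt])
    (c,sz,a)=cv2.minAreaRect((w*1000).astype(np.float32))
    B=cv2.boxPoints((c,sz,a)); e=[B[1]-B[0],B[2]-B[1]]; e=max(e,key=np.linalg.norm)
    return np.round(c,1),np.round(sz,1),round((np.degrees(np.arctan2(e[1],e[0]))+90)%180-90,1)
def cap(f,T,near,z,thr=90):
    m=(f['image'].max(2)<thr).astype(np.uint8)
    n,l,st,c=cv2.connectedComponentsWithStats(m)
    i=l[int(near[0]),int(near[1])]
    cnt=cv2.findContours((l==i).astype(np.uint8),cv2.RETR_EXTERNAL,cv2.CHAIN_APPROX_NONE)[0][0][:,0]
    w=np.array([atz(f,p[::-1],z,T)[:2] for p in cnt])*1000
    # blob = top disc + side streak toward the camera foot; top disc = farthest part along the outward direction
    u=w.mean(0)-T[:2,3]*1000; u/=np.linalg.norm(u); v=np.array([-u[1],u[0]])
    far=(w@u).max(); b=(w@v); mid=(b.max()+b.min())/2
    return np.round(u*(far-11)+v*mid,1),'width',round(b.max()-b.min(),1)
E
python3 - <<'E'
from seg import *
s=bot.observe(); f=bot.grab_frame('wrist'); T=wristT(f,s)
print('carrier',topquad(f,T,(162,250),.066)); print('bore ctr px',atz(f,(163,249.9),.066,T))
print('tall',cap(f,T,(101,370),.113))
for p in ((147,360),(191,356)): print('short',cap(f,T,p,.083))
print('rack',topquad(f,T,(140,353),.046))
E
```

```text
carrier (array([455.7, 240. ]), array([65.1, 41.1]), np.float32(14.1))
bore ctr px [0.45661676 0.24088531 0.066     ]
tall (array([582.7, 308.8]), 'width', np.float64(18.0))
short (array([579.4, 261.1]), 'width', np.float64(18.3))
short (array([576. , 211.4]), 'width', np.float64(18.0))
rack (array([581.3, 258.7]), array([157.1,  47.3]), np.float32(85.4))
```

```bash
python3 -m handwheel '[[0,-0.0145,0.03,0],[0,-0.0145,0.03,0],[0,-0.0145,0.03,0],[0,-0.0145,0.03,0],[0,-0.0145,0.03,0],[0,0,0.024,0],[0,0,0,0],[0,0,0,0],[0,0,0,0],[0,0,0,0]]'
python3 - <<'E'
from seg import *
s=bot.observe(); f=bot.grab_frame('wrist'); T=wristT(f,s); save(f,'w2')
print(s['tcp_pos']);uv=proj(f,[.4562,.2405,.066],T);print(uv, topquad(f,T,uv[::-1],.066))
g=f['image'].min(2);u,v=uv.astype(int)
m=(g<253).astype(np.uint8); n,l,st,c=cv2.connectedComponentsWithStats(m)
for k in range(1,n):
    if 200<st[k,4]<20000 and np.hypot(*(c[k]-uv))<60:
        w=cv2.findContours((l==k).astype(np.uint8),cv2.RETR_EXTERNAL,cv2.CHAIN_APPROX_NONE)[0][0][:,0]
        print(k,st[k],c[k]); e=cv2.fitEllipse(w); print(e,atz(f,e[0][::-1],.066,T))
E
python3 -m handwheel '[[0.017,0.0320,-0.01,0],[0.017,0.0320,-0.01,0],[0.017,0.0320,-0.01,0],[0.017,0.0320,-0.017,0],[0,0,0,0],[0,0,0,0],[0,0,0,0],[0,0,0,0]]'
python3 - <<'E'
from seg import *
s=bot.observe(); f=bot.grab_frame('wrist'); T=wristT(f,s); save(f,'w3')
print(s['tcp_pos']);uv=proj(f,[.584,.3085,.113],T);print(uv)
for t in (60,90,110): print(t,cap(f,T,uv[::-1],.113,t))
E
python3 -c "
import cv2;a=cv2.imread('pics/w2.png');b=cv2.imread('pics/w3.png');cv2.imwrite('pics/w23.png',cv2.hconcat([a[60:360,120:520],b[60:360,120:520]]))"
```

```text
clock: 3.15
tcp_pos: [0.4584, 0.2405, 0.1562]
tool_rot: [0.707, 0.707, 0.002, 0.001]
contact_force: [1.1, -0.4, -0.6]
width: 0.0851
[0.45844699 0.24051568 0.15615553]
[308.7004342  206.00142514] (array([455.4, 239.9]), array([63.7, 39.8]), np.float32(13.9))
2 [ 287  189   42   38 1218] [307.52134647 207.51642036]
((307.52490234375, 207.5128936767578), (37.0965690612793, 40.00365447998047), 94.18790435791016) [0.45538796 0.23941978 0.066     ]
clock: 3.87
tcp_pos: [0.5837, 0.3076, 0.2002]
tool_rot: [0.707, 0.707, -0.0, -0.0]
contact_force: [-0.2, 0.4, -0.5]
width: 0.0851
[0.58366562 0.30759855 0.20020014]
[313.10773098 205.69688124]
60 (array([789.5, 170.7]), 'width', np.float64(0.0))
90 (array([584.6, 310. ]), 'width', np.float64(19.0))
110 (array([584.9, 310. ]), 'width', np.float64(19.7))
```

View pics/w23.png

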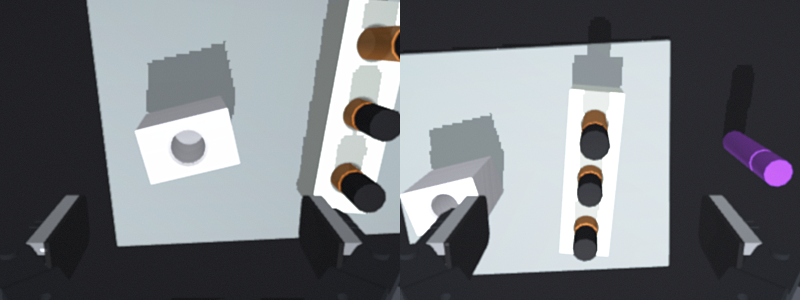

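The pair of crops shows the carrier bore at (row 207, col 308) in w2, and the tall vial centred between the fingers in w3. The measured vial position (0.5847, 0.3087) agrees with the rack geometry. I'll descend and grip the cap.

```bash
python3 -m handwheel '[[0.001,0.001,0.03,0],[0,0,0.03,0],[0,0,0.03,0],[0,0,0.02,0],[0,0,0.012,0],[0,0,0,0],[0,0,0,0],[0,0,0,0]]' && python3 -m handwheel '[[0,0,0,0],[0,0,0,0],[0,0,0,0],[0,0,0,0],[0,0,0,0],[0,0,0,0],[0,0,0,0],[0,0,0,0]]' 1 40; python3 -c "
from rig import bot;s=bot.observe();print(s['tcp_pos'],s['tool_rot'],s['contact_force'])"
```

```text
clock: 4.58
tcp_pos: [0.5865, 0.3094, 0.0805]
tool_rot: [0.707, 0.707, 0.001, 0.001]
contact_force: [0.4, 0.5, 0.7]
width: 0.0856
clock: 5.25
tcp_pos: [0.5857, 0.3091, 0.0787]
tool_rot: [0.707, 0.707, 0.0, 0.0]
contact_force: [-0.5, -0.1, 2.0]
width: 0.0209
[0.5856869  0.30908916 0.07868551] [7.07115360e-01 7.07098163e-01 2.18057579e-04 9.28518103e-05] [-0.47150756 -0.13953714  1.9558279 ]
```

```bash
python3 -m handwheel '[[0,0,-0.01,0],[0,0,-0.02,0],[0,0,-0.02,0],[0,0,-0.02,0],[0,0,-0.01,0],[0,0,0,0],[-0.0138,-0.026,0,0],[-0.0138,-0.026,0,0],[-0.0138,-0.026,0,0],[-0.0138,-0.026,0,0],[-0.0138,-0.026,0,0],[0,0,0,0],[0,0,0,0],[0,0,0,0],[0,0,0,0],[0,0,0,0]]'
cat > chk.py <<'E'
from h import *
s=bot.observe();print(np.round(s['tcp_pos'],4),np.round(s['tool_rot'],4),np.round(s['contact_force'],1),s['width'])
f=bot.grab_frame('side');save(f,'s2')
for n,z in (('vial_center',0),('carrier_center',.036)):
    for m in bot.mark_of(f,n)[:3]: print(n,round(m['confidence'],2),np.round(m['location']))
p=s['tcp_pos'];print('expect vial centre px',proj(f,[p[0],p[1]-.0004,p[2]-.0117]),'carrier',proj(f,[.4554,.2395,.036]),'bore mouth',proj(f,[.4554,.2395,.066]),'vial foot',proj(f,[p[0],p[1],p[2]-.0577]))
w=bot.grab_frame('wrist');save(w,'w4')
cv2.imwrite('pics/k4.png',cv2.hconcat([cv2.resize(f['image'][190:330,260:400],(400,400)),w['image'][:,120:520]])[:,:,::-1])
E
python3 chk.py
```

```text
clock: 6.58
tcp_pos: [0.4564, 0.2404, 0.1584]
tool_rot: [0.707, 0.707, 0.0, 0.0]
contact_force: [-0.7, 0.4, -0.7]
width: 0.021
[0.4564 0.2404 0.1584] [7.071e-01 7.071e-01 1.000e-04 1.000e-04] [-0.7  0.4 -0.7] 0.02103304422887143
vial_center 0.77 [255. 212.]
vial_center 0.75 [342. 226.]
vial_center 0.72 [332. 190.]
carrier_center 0.56 [294. 335.]
expect vial centre px [334.72267913 250.04793572] carrier [335.5237972  294.69648996] bore mouth [335.48631971 283.4160751 ] vial foot [334.70417352 269.75440673]
```

View pics/k4.png

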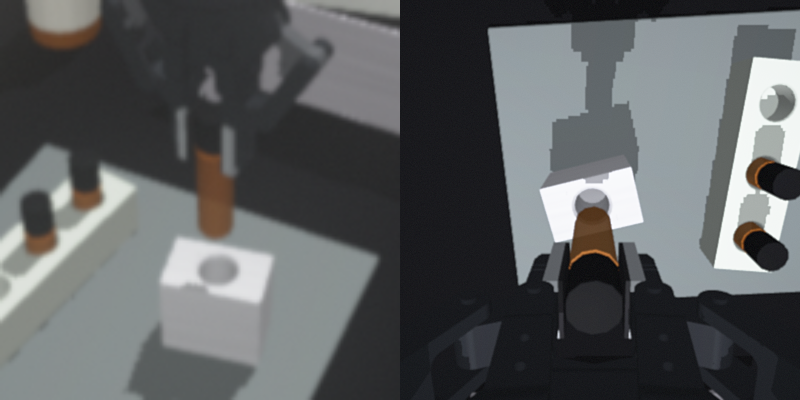

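The side crop shows the vial upright just above the bore, vial axis at 215 against bore at 218 (crop px, about 1 mm). That matches the 1 mm TCP error. I'll correct for it and start the insertion.

```bash
python3 -m handwheel '[[-0.0005,-0.001,0.01,0],[0,0,0.01,0],[0,0,0.01,0],[0,0,0.003,0],[0,0,0.003,0],[0,0,0.003,0],[0,0,0.003,0],[0,0,0.003,0],[0,0,0.003,0],[0,0,0,0],[0,0,0,0]]'; python3 -c "
from rig import bot;s=bot.observe();print(s['tcp_pos'],s['tool_rot'],s['contact_force'],s['wrist_torque'])"
```

```text
clock: 7.7
tcp_pos: [0.4544, 0.2395, 0.1102]
tool_rot: [0.707, 0.707, -0.0, -0.0]
contact_force: [-0.0, -0.6, -0.2]
width: 0.0207
[0.45444647 0.23949349 0.11022821] [ 7.07088812e-01  7.07124747e-01 -6.57362212e-05 -1.66972922e-05] [-0.01883945 -0.59848546 -0.16334917] [-0.01002722  0.02832556 -0.00196375]
```

```bash
python3 -m handwheel '[[0,0.0005,0.005,0],[0,0,0.005,0],[0,0,0.005,0],[0,0,0.005,0],[0,0,0.005,0],[0,0,0.004,0],[0,0,0.003,0],[0,0,0.002,0],[0,0,0.001,0],[0,0,0,0],[0,0,0,0],[0,0,0,0]]'; python3 -c "
from rig import bot;s=bot.observe();print(s['tcp_pos'],s['tool_rot'],s['contact_force'],s['wrist_torque'])"
```

```text
clock: 8.7
tcp_pos: [0.4552, 0.2396, 0.0756]
tool_rot: [0.707, 0.707, 0.0, 0.0]
contact_force: [-0.0, -0.9, -0.5]
width: 0.0208
[0.45523613 0.23960202 0.07564005] [7.07101320e-01 7.07112167e-01 2.96572120e-04 1.39232032e-04] [-0.04239589 -0.90625479 -0.48467041] [0.02491671 0.00784906 0.03155487]
```

```bash
python3 -m handwheel '[[0,0,0.001,0],[0,0,0.001,0],[0,0,0.0005,0],[0,0,0,0],[0,0,0,0]]'; python3 -m handwheel '[[0,0,0.0005,0],[0,0,0.0005,0],[0,0,0,0],[0,0,0,0]]'
```

```text
clock: 9.12
tcp_pos: [0.4554, 0.2397, 0.0736]
tool_rot: [0.707, 0.707, 0.0, 0.0]
contact_force: [-1.1, -0.6, 4.6]
width: 0.0208
clock: 9.45
tcp_pos: [0.4556, 0.2398, 0.0736]
tool_rot: [0.707, 0.707, 0.0, 0.0]
contact_force: [-3.7, -1.4, 9.8]
width: 0.0213
```

The vial is home: contact at TCP z 0.0736, as predicted. Now I'll release, rise, turn for the carrier and look.

```bash
python3 -m handwheel '[[0,0,0,0],[0,0,0,0],[0,0,0,0],[0,0,0,0],[0,0,-0.02,0],[0,0,-0.03,0],[0,0,-0.03,0],[0,0,-0.03,0],[0,0,-0.03,0],[0,0,0,0]]' -1 ; python3 -m handwheel '[[0,0,0,7],[0,0,0,7],[0,0,0,7],[0,0,0,7],[0,0,0,7],[0,0,0,7],[0,0,0,7],[0,0,0,7],[0,0,0,7],[0,0,0,7],[0,0,0,6],[0,0,0,0],[0,0,0,0],[0,0,0,0],[0,0,0,0]]'
python3 - <<'E'
from seg import *
from scipy.spatial.transform import Rotation as R
s=bot.observe(); f=bot.grab_frame('wrist'); T=wristT(f,s); save(f,'w5')
r=R.from_quat(s['tool_rot']).as_matrix()
print(s['tcp_pos'],s['q'],'toolx',r[:,0],'jaw deg',np.degrees(np.arctan2(r[1,1],r[0,1])))
uv=proj(f,[.4554,.2395,.066],T); print(uv,topquad(f,T,uv[::-1],.066))
c=proj(f,[.4554,.2395,.108],T);print('captop px',c,cap(f,T,c[::-1],.108,110))
E
```

```text
clock: 10.28
tcp_pos: [0.4583, 0.2407, 0.2193]
tool_rot: [0.707, 0.707, 0.005, 0.003]
contact_force: [0.4, 0.8, 0.1]
width: 0.0854
clock: 11.53
tcp_pos: [0.4549, 0.2395, 0.2115]
tool_rot: [0.992, 0.123, -0.0, 0.0]
contact_force: [-0.0, 0.0, 0.4]
width: 0.0854
[0.45491558 0.23946614 0.21153796] [ 3.39698209e-01 -2.03639085e-01  1.88859421e+00  1.03374902e-05
  1.45694437e+00  1.66467570e+00] toolx [ 9.69938627e-01  2.43349474e-01 -3.06446013e-04] jaw deg -75.91568525773103
[314.4736988  186.83450961] (array([455.5, 239.9]), array([64.4, 40.6]), np.float32(14.0))
captop px [314.55876607 200.15685043] (array([457.4, 239.7]), 'width', np.float64(18.8))
```

View pics/w5.png

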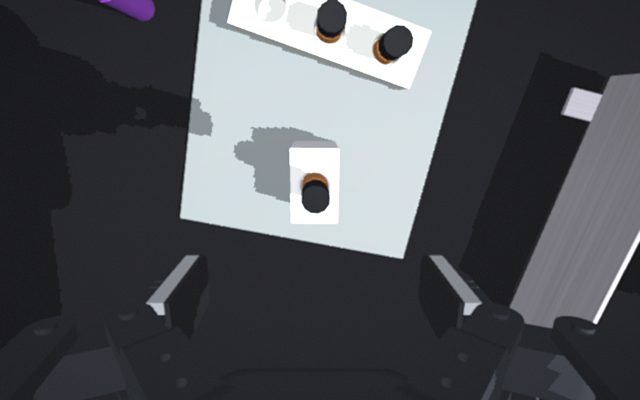

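The carrier is squarely between the jaws with its bore-and-cap centre at (row 197, col 315). I'll descend to TCP z 0.041, which leaves the gripper body about 6 mm above the cap, and grip.

```bash
python3 -m handwheel '[[0.0005,0,0.03,0],[0,0,0.03,0],[0,0,0.03,0],[0,0,0.025,0],[0,0,0.02,0],[0,0,0.015,0],[0,0,0.01,0],[0,0,0.006,0],[0,0,0.004,0],[0,0,0,0],[0,0,0,0],[0,0,0,0]]'; python3 -m handwheel '[[0,0,0,0],[0,0,0,0],[0,0,0,0],[0,0,0,0],[0,0,0,0],[0,0,0,0],[0,0,0,0],[0,0,0,0]]' 1 80
```

```text
clock: 12.58
tcp_pos: [0.4563, 0.2399, 0.043]
tool_rot: [0.993, 0.122, 0.001, -0.0]
contact_force: [-0.1, 0.3, -0.1]
width: 0.085
clock: 13.25
tcp_pos: [0.4561, 0.2397, 0.0425]
tool_rot: [0.993, 0.122, 0.001, -0.0]
contact_force: [-0.4, -1.7, 4.6]
width: 0.0386
```

```bash
python3 -m handwheel '[[0,0,-0.005,0],[0,0,-0.01,0],[0,0,-0.015,0],[0,0,-0.02,0],[0,0,-0.025,0],[0,0,-0.025,0],[0,0,-0.025,0],[0,0,-0.02,0],[0,0,-0.01,0],[0,0,0,0],[0,0,0,0],[0,0,0,0]]'
python3 - <<'E'
from h import *
s=bot.observe();print(s['tcp_pos'],s['contact_force'],s['wrist_torque'],s['width'])
f=bot.grab_frame('side');save(f,'s6');p=s['tcp_pos']
for n in ('carrier_center','vial_center'):
    for m in bot.mark_of(f,n)[:2]: print(n,m)
print(proj(f,p+[0,0,-.005]))
for c in ('scene','side'):
    f=bot.grab_frame(c)
    for b in bot.silhouettes(f,'heater_well')[:2]: print(c,b['confidence'],b['extent'])
    for m in bot.mark_of(f,'guard_top')[:1]+bot.mark_of(f,'heater_well')[:1]: print(m)
f=cv2.imread('pics/s6.png');cv2.imwrite('pics/s6c.png',cv2.resize(f[100:340,240:480],None,fx=2.4,fy=2.4))
E
```

```text
clock: 14.25
tcp_pos: [0.4543, 0.2392, 0.1946]
tool_rot: [0.993, 0.122, -0.002, 0.0]
contact_force: [0.2, -0.9, -3.2]
width: 0.0386
[0.45426165 0.23922838 0.19460571] [ 0.15227172 -0.86572825 -3.21063418] [-0.02437365 -0.01369248  0.04375727] 0.03857571909833993
carrier_center {'location': [232.1, 338.1], 'confidence': 0.64}
vial_center {'location': [333.0, 190.3], 'confidence': 0.97}
vial_center {'location': [344.0, 223.8], 'confidence': 0.84}
[336.01059166 230.45876613]
scene 0.6 [186.3, 172.2, 74.5, 74.6]
{'location': [172.4, 290.1], 'confidence': 0.63}
{'location': [198.7, 222.0], 'confidence': 0.86}
side 0.8 [354.8, 142.8, 83.6, 56.9]
{'location': [195.9, 387.9], 'confidence': 0.87}
{'location': [153.3, 384.8], 'confidence': 0.95}
```

View pics/s6c.png

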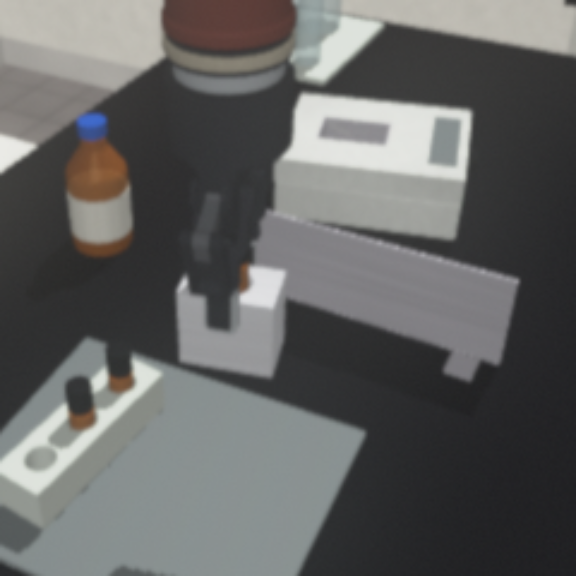

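The side crop shows the block lifted level with the vial in it. The guard and heater are clear ahead. I'll cross the guard at TCP z ≈ 0.19, with the underside at ≈ 0.157.

```bash
python3 -m handwheel '[[-0.0037,0.015,0,0],[-0.0073,0.03,0,0],[-0.0073,0.03,0,0],[-0.0073,0.03,0,0],[-0.0073,0.03,0,0],[-0.0073,0.03,0,0],[-0.0073,0.03,0,0],[-0.0073,0.03,0,0],[-0.0073,0.03,0,0],[-0.0073,0.03,0,0],[-0.0073,0.03,0,0],[-0.0073,0.03,0,0],[-0.0073,0.03,0,0],[-0.0073,0.03,0,0],[-0.0073,0.03,0,0],[-0.0037,0.012,0,0],[0,0,0,0],[0,0,0,0],[0,0,0,0],[0,0,0,0]]'
python3 look.py w7 heater_well
python3 - <<'E'
from h import *
f=bot.grab_frame('wrist')
for b in bot.silhouettes(f,'heater_well')[:2]: print(b['confidence'],b['extent'])
E
```

```text
clock: 16.47
tcp_pos: [0.4574, -0.2194, 0.1967]
tool_rot: [0.992, 0.123, 0.0, -0.0]
contact_force: [0.3, -0.6, -3.4]
width: 0.0387
[ 0.4574 -0.2194  0.1967] [ 9.924e-01  1.227e-01  0.000e+00 -2.000e-04] cam [ 0.523 -0.202  0.339] [-0.26 -0.06 -0.96] 
 [[ 1.000e-04 -9.641e-01 -2.657e-01  6.820e-02]
 [ 1.000e+00  3.000e-04 -7.000e-04 -4.000e-04]
 [ 7.000e-04 -2.657e-01  9.641e-01 -1.425e-01]
 [ 0.000e+00  0.000e+00  0.000e+00  1.000e+00]]
0.72 [227.7, 1.3, 249.9, 247.5]
```

View pics/w7.png

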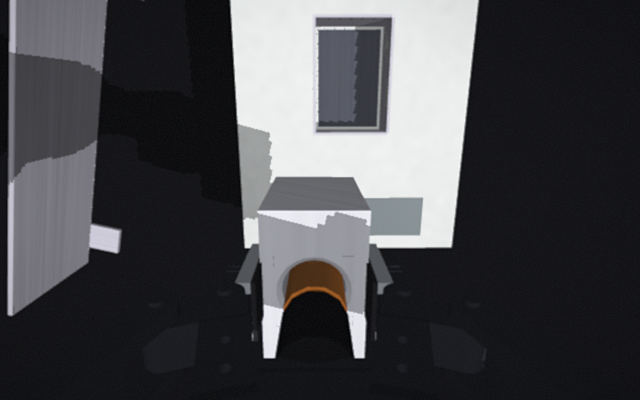

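```bash
cat > well.py <<'E'
from seg import *
s=bot.observe(); f=bot.grab_frame('wrist'); T=wristT(f,s)
g=f['image'].max(2); m=(g>205).astype(np.uint8)
cs,h=cv2.findContours(m,cv2.RETR_CCOMP,cv2.CHAIN_APPROX_NONE)
exp=proj(f,[.5395,-.217,.085],T)
i=min((k for k in range(len(cs)) if h[0][k][3]>=0 and cv2.contourArea(cs[k])>2000),key=lambda k:np.hypot(*(cs[k][:,0].mean(0)-exp)))
c=cs[i][:,0]; print('px box',cv2.boundingRect(c))
w=np.array([atz(f,p[::-1],.085,T)[:2]*1000 for p in c]).astype(np.float32)
r=cv2.minAreaRect(w);B=cv2.boxPoints(r);e=max([B[1]-B[0],B[2]-B[1]],key=np.linalg.norm)
R_=T[:3,:3]@np.linalg.inv(np.array(f['T_tool_cam'])[:3,:3]); tx=R_[:,0]
print('well',r[0],r[1],'yaw',(np.degrees(np.arctan2(e[1],e[0]))+90)%180-90,'toolx yaw',np.degrees(np.arctan2(tx[1],tx[0])),'tcp',s['tcp_pos'])
# carrier +x top edge in tool frame at tool z=-0.024
Tt=np.array(f['T_tool_cam'])
for p in ((211,258),(211,370),(178,277),(178,358)): print(p,'top',np.round(atz(f,p,-.0235,Tt)*1000,1),'bottom',np.round(atz(f,p,.0365,Tt)*1000,1))
E
python3 well.py
```

```text
px box (313, 15, 80, 119)
well (546.4218139648438, -223.61618041992188) (75.92218780517578, 52.05509567260742) yaw 14.641724 toolx yaw 14.074759702479973 tcp [ 0.4574194  -0.219806    0.19685843]
(211, 258) top [ 31.5 -20.1 -23.5] bottom [ 13.  -30.   36.5]
(211, 370) top [ 31.5  19.4 -23.5] bottom [13.  29.3 36.5]
(178, 277) top [ 43.3 -13.1 -23.5] bottom [ 30.8 -19.5  36.5]
(178, 358) top [ 43.4  14.8 -23.5] bottom [30.8 22.4 36.5]
```

The wrist view shows the well at rows 15–134, cols 313–393, and the sizes check out (76×52 measured, 74×50 given). Its centre is (0.5464, -0.2236) with yaw 14.6°. Now I'll move over it at this height.

```bash
python3 -m handwheel '[[0.01,0.003,0,0],[0.018,0.0055,0,0],[0.02,0.006,0,0],[0.018,0.0055,0,-0.5],[0.013,0.0035,0,0],[0.007,0.0018,0,0],[0,0,0,0],[0,0,0,0],[0,0,0.015,0],[0,0,0.015,0],[0,0,0,0],[0,0,0,0],[0,0,0,0]]'
python3 - <<'E'
from h import *
s=bot.observe(); f=bot.grab_frame('wrist'); T=wristT(f,s); save(f,'w8');print(s['tcp_pos'],s['tool_rot'])
a=np.radians(14.6);ex=np.array([np.cos(a),np.sin(a)]);ey=np.array([-ex[1],ex[0]]);c=np.array([.5464,-.2236])
im=f['image'].copy()
P=[proj(f,np.r_[c+i*.037*ex+j*.025*ey,.085],T) for i,j in((1,1),(1,-1),(-1,-1),(-1,1))];print(np.round(P,1))
cv2.polylines(im,[np.int32(np.round(P))],True,(255,0,0),1)
Tt=np.array(f['T_tool_cam'])
Q=[proj(f,[i*.032-.0006,j*.02,z],Tt) for i,j,z in((1,1,.0365),(1,-1,.0365),(1,-1,-.0235),(1,1,-.0235))]
cv2.polylines(im,[np.int32(np.round(Q))],True,(0,255,0),1)
cv2.imwrite('pics/w8c.png',cv2.resize(im[80:380,180:460],None,fx=2,fy=2,interpolation=cv2.INTER_CUBIC)[:,:,::-1])
E
```

```text
clock: 17.8
tcp_pos: [0.5467, -0.2244, 0.1676]
tool_rot: [0.992, 0.126, 0.0, 0.0]
contact_force: [1.0, 0.0, -1.7]
width: 0.0384
[ 0.54673384 -0.22436074  0.16761706] [9.92024054e-01 1.26047974e-01 3.29928705e-04 2.74312063e-04]
[[273.9 154.1]
 [352.2 153.9]
 [349.3 260.5]
 [277.3 260.6]]
```

View pics/w8c.png

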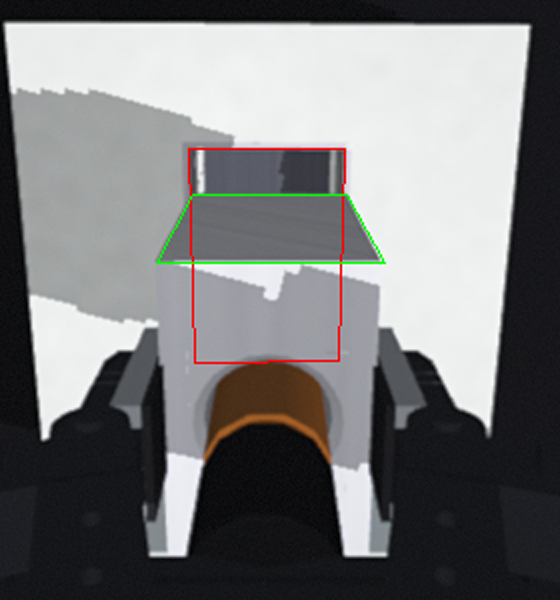

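The overlay agrees with the picture to 1–2 mm: the well rim is at crop (184–345, row 142) against a predicted (189–345, row 149). I'll make that small correction and lower to the hover height.

```bash
python3 -m handwheel '[[0.001,-0.0015,0.008,0],[0,0,0.008,0],[0,0,0.007,0],[0,0,0.005,0],[0,0,0.003,0],[0,0,0,0],[0,0,0,0],[0,0,0,0],[0,0,0,0],[0,0,0,0],[0,0,0,0]]'
python3 - <<'E'
from h import *
s=bot.observe();print(s['tcp_pos'],s['tool_rot'],s['contact_force'],s['width'],abs(s['joint_vel']).max())
f=bot.grab_frame('side');p=s['tcp_pos'];save(f,'s9')
cc=p+[0,0,-.0065]
for n in('carrier_center','vial_center'): print(n,bot.mark_of(f,n)[:3])
print(proj(f,cc),proj(f,cc+[0,0,.025]))
cv2.imwrite('pics/s9c.png',cv2.resize(f['image'][80:230,300:480],None,fx=3.6,fy=3.6,interpolation=cv2.INTER_CUBIC)[:,:,::-1])
E
```

```text
clock: 18.77
tcp_pos: [0.5476, -0.2226, 0.1362]
tool_rot: [0.992, 0.126, 0.0, 0.0]
contact_force: [-0.1, 0.9, -3.3]
width: 0.0386
[ 0.54761313 -0.2225866   0.1361881 ] [9.92005396e-01 1.26195046e-01 2.56728571e-04 1.98638969e-04] [-0.11648511  0.93158573 -3.25194958] 0.03857638067058328 0.0023479866843630157
carrier_center [{'location': [142.1, 387.7], 'confidence': 0.78}, {'location': [195.2, 388.5], 'confidence': 0.62}]
vial_center [{'location': [333.1, 190.8], 'confidence': 0.64}, {'location': [257.1, 209.8], 'confidence': 0.64}, {'location': [340.8, 223.3], 'confidence': 0.63}]
[387.9785638  138.89568735] [388.71003853 130.15207786]
```

View pics/s9c.png

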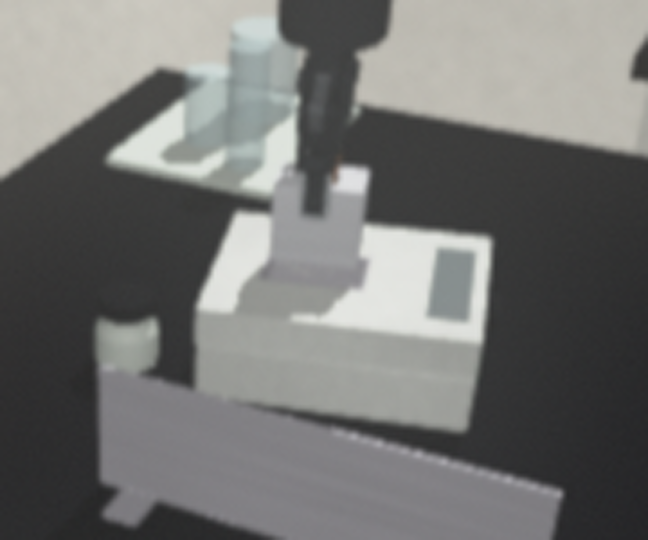

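The side view shows the block over the well. However, the carrier mark is about 3 px lower than predicted, so I'll check for slip with an overlay in both views.

Run:
```python
from h import *
s=bot.observe(); f=bot.grab_frame('wrist'); g=bot.grab_frame('side')
from scipy.spatial.transform import Rotation as R
M=np.eye(4);M[:3,:3]=R.from_quat(s['tool_rot']).as_matrix();M[:3,3]=s['tcp_pos']
Tt=np.array(f['T_tool_cam'])
def up(im,x0,x1,y0,y1,k): return cv2.resize(im[y0:y1,x0:x1],None,fx=k,fy=k,interpolation=cv2.INTER_CUBIC)
k=4;A=up(f['image'],220,320+80,120,270,2.2).copy();B=up(g['image'],360,420,115,175,6).copy()
for z in(-.0235,.0365):
    q=[[i*.032-.0006,j*.02,z] for i,j in((1,1),(1,-1),(-1,-1),(-1,1))]
    a=[(proj(f,p,Tt)-[220,120])*2.2 for p in q[:2]]; cv2.polylines(A,[np.int32(a)],False,(0,255,0),1)
    b=[(proj(g,(M@np.r_[p,1])[:3])-[360,115])*6 for p in q]; cv2.polylines(B,[np.int32(b)],True,(0,160,0),1)
A=cv2.resize(A,(396,360));cv2.imwrite('pics/fin.png',cv2.hconcat([A,B])[:,:,::-1])
```

View pics/fin.png

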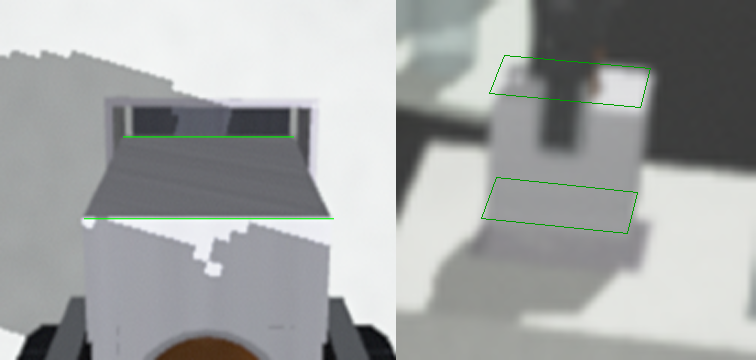

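The wrist overlay matches the block's top and bottom edges exactly. In the side view the outline fits to about 1 px, with the well showing below it as a separate dark strip. So nothing slipped, and the low mark was network error. Handing in.

```bash
python3 -c "
from rig import bot
s=bot.observe();print(s['clock'],s['tcp_pos'],s['width']);print(bot.sign_off())"
```

```text
19.0167 [ 0.54743608 -0.22247611  0.13586265] 0.03856476648831081
the job is handed in; nothing more can be done
None
```

I put the tall vial into the carrier and lifted the carrier over the guard. I handed in at 19.0 s with the gripper still holding it above the heater well. The sign-off gave no verdict.

- **Vial:** It bottomed in the bore at the predicted height, with under 10 N of contact force.
- **Guard crossing:** The carrier's underside was at about 0.16 m, against the guard's top edge at 0.10 m.
- **Final position:** From the wrist camera, the carrier is within about 2 mm of the well's centre and under 1° off its long axis. It is level, with its underside about 14–15 mm above the heater. The force reading was just the carried weight, so nothing suggested contact.
- **Checks that disagreed:**
  - In the last side view, the network's carrier mark was about 3 px (roughly 9 mm) lower than expected. Outlines drawn in both cameras showed no slip, so I put it down to network error.
  - The side and scene cameras' first rough estimates of the well were up to about 10 mm from the wrist measurement. I used the wrist one because the well's size checked out in it (76 × 52 mm measured, 74 × 50 mm given).
- **Not checked:** I did not measure the short vials, bottle and jar again at the end. The later pictures showed nothing amiss.

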